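# Bring the barrow wheel's valve to the top

### The arm

A 6-joint arm with a two-finger parallel gripper is mounted at the origin on the work surface. World frame = base frame: x ahead of the robot, y to its left, z up, the work surface at z = 0. Lengths are in mm, angles in degrees, forces in N, time in s.
With the tool pointing down it reaches from about 350 to 850 mm from the base axis. Payload 8.1 kg.
Tool frame: the origin (TCP) lies at the very end of the fingers, on their centre line; the grasp point (between the pads) lies 19 mm behind it; z points along the fingers, y is the direction in which the jaws open and shut (so a half turn about z gives the same grasp; the last joint's range is limited). The gripper opens to 85 mm and grips with 20 to 120 N. Pads are 22 mm wide; open, the fingers measure 114 mm over their backs; the gripper's body (76 mm by 85 mm) begins 54 mm behind the grasp point. The pads swing forward as they close: fully open they stand 13 mm farther back than shut.
Start: joints at [63.117, 7.471, 85.268, -0, 87.261, -4.893], TCP at [224.647, 556.362, 231.292] pointing down, gripper open.
Joint ranges: [-169.43, 169.43], [-51.17, 129.36], [1.28, 143.12], [-76.62, 256.62], [0, 156.53], [-152.29, 152.29]. Speed limits (degrees/s): [136.94, 136.94, 159.86, 180, 180, 180].

### API

Orientations are given as [roll, pitch, yaw] about the fixed x, y, z axes, in that order (R = Rz(yaw) Ry(pitch) Rx(roll)).
In Python, from bench import r gives the robot as it stands.
- The arm moves only by the shell command python3 -m crank 'ROWS' [OPENING] [FORCE]. ROWS is JSON, a list that holds one entry, the list of rows, each a list of 6 numbers: the shift along the tool's x, y, z in m, then the turn, a rotation vector about the tool's x, y, z in rad. A call has 1 to 10 rows; each row is the pose to reach, as a shift and turn from the pose measured when the call began, along the tool's axes at that moment; what a row does not reach only later rows make up. A row lasts 1/8 s, in which the tool goes at most 62.5 mm and 10.7 degrees, less where a joint would pass 70% of its speed; a pose out of reach is approached as far as the arm can. A call with a gripper value outside its range is refused whole. OPENING is the closure, from 0 (fully open) to 1 (shut), set as the call begins (- or left out, the last holds). The fingers move at their own pace and stop on an object; FORCE is the grip in N (left out, the last holds). Time passes only in rows, so rows that repeat a pose let the fingers close. It gives the time, the measured TCP pose, the force and the opening at its end, in the units of the state.
- r.sense(): the state, without advancing time (a new reading comes with each control period).
- r.snapshot(name): name is "scene" or "top" or "wrist"; returns (picture, depth): 420x560x3 uint8, blue, green, red; 420x560 float32, mm along the optical axis (not along the pixel's ray), 0 where there is no reading.
- r.get_calibration(name): a dict with "mtx" (3x3 intrinsics, pixels), "k1" (the pictures are not rectified: a ray, as slopes to the right and down, at radius r is drawn at 1 + k1 r^2 times it, then the intrinsics apply), "cam_to_world" (4x4, takes a point from camera to world coordinates). Camera axes: x right, y down, z forward; pixel columns grow to the right and rows downward; lengths in mm; the calibration is good to about 2 mm. A picture is of the moment at which its call begins: read the wrist's pose just before it. get_calibration takes no time and is no camera call; for the wrist camera it gives the pose at the moment of the call.
- r.hand_in(): hands the job in, once; it reports no verdict.
Trained networks look in the newest picture that a camera, given by its name, has taken for a name from the list of things; names that differ only in an ending like _2 or _b are one class to them, and where a whole thing is asked for, a point or a joint stands for the part that bears it (a point fixed in the world has none). Each returns a list of dicts, best first, with "conf" (0 to 1); they miss things now and then, are a little off and sometimes report something else, mostly with a low value. They report only what shows in the picture. A call takes as long as a camera call.
- r.look_for(thing, camera): "extent" ([left, top, right, bottom] in pixels, round what is visible of it).
- r.landmark_of(thing, camera): "pixel" ([column, row] in pixels: a listed point, or the origin of a listed thing).
The state is a dict: "time": time; "joint_pos": joint angles; "qd": joint speeds; "joint_efforts": joint torques, N m; "tool_pos": TCP position; "tcp_rot": TCP orientation; "ft_force": force on the tool from outside, world axes, zero at the start; "wrist_torque": the same for the moment, N m; "finger_gap": finger opening in mm.
Only numpy, scipy, OpenCV 4.12 (cv2) and the standard library are available. Lean on these libraries where they do the work, as an engineer would, in place of code of your own. Each camera call takes 0.05 s, during which the arm holds its last target.

### The job

The log barrow's wheel is on the axle stand and must be pumped up next. Push its spokes round with the fingertips, either way, until the tyre valve stands at the very top of the wheel, straight above the hub, and leave it at rest there. Do not press on the tyre or the valve, and leave everything else on the bench where it is.

Things in the scene. Friction and masses are not known exactly. Their poses are not given: they have to be found in the camera images.
- wheel (a joint): turn of the wheel on its level axle, rad: 0 (or any whole turn, +-6.28) = valve at the top; grows as the wheel turns clockwise seen from the robot's side (a valve at the top then moves to the robot's right, -y). Turns freely either way for more than a turn; bearing drag of 0.25 N m, so it stays where it is left (about 5 N pushes a spoke round at 50 mm radius)
- hub (a point): centre of the wheel, on the axle, 180 mm above the bench. Its x axis is the axle, pointing away from the robot (within about 0.3 rad of +x); its z axis points from the hub to the valve and turns with the wheel. The hub is 36 mm across with 48 mm flanges and reaches 72 mm towards the robot (to x = -72 mm in this frame)
- spokes: five round steel spokes, 12 mm thick, 72 degrees apart, at 36, 108 and 180 degrees either way from the valve; axes as hub. Dished towards the robot: centreline 60 mm in front (robot side) of the wheel's middle plane at 20 mm radius, 55 mm at 78 mm radius, then bent back to the rim, 20 mm at 112 mm radius; so they stand clear in front of the tyre. The gaps are open
- tyre: black tyre on a steel rim, turns with the wheel: 310 mm outer diameter, 44 mm wide, rim opening 216 mm across; origin and axes as hub. Not to be pressed on
- valve: the valve: rubber stem 14 mm thick with brass cap, standing inward from the rim, in the wheel's middle plane, between radius 110 and 74 mm; origin and axes as hub. Not to be pressed on
- valve_tip (a point): inner end of the valve's brass cap, 74 mm from the hub's centre
- stand: fixed axle stand: plywood board 200 x 260 mm, 12 mm thick, and a blue A-frame that holds the axle from behind, its legs 95 mm beyond the wheel's middle plane; origin on the bench straight under the hub, x along the axle away from the robot
- spanner: steel spanner 170 mm long lying in front of the stand; origin under its middle
- glue: white bottle, 56 mm across, 150 mm tall, to the left of the wheel; origin under its centre
- bowl: turned wooden bowl, 136 mm across, 60 mm tall, to the right of the wheel; origin under its centre
- tape: roll of paper tape, 90 mm across, 24 mm tall, in front of the stand; origin under its centre
- wax: metal jar, 72 mm across, 60 mm tall; origin under its centre
- blank: round wood blank, 90 mm across, 60 mm tall; origin under its centre
- chuck: steel lathe chuck, 96 mm across, 68 mm tall; origin under its centre

How it is judged:
By the outcome, as a careful person would: the job done as asked, in the order asked, and still so for the second after the job is handed in, with the robot touching nothing.
It also fails if it takes over 54 s, if anything falls off the work surface, if the arm or the gripper's body presses on something with over 40 N, if the wrist force passes 120 N, or if a joint passes its speed limit or range.

## Working session

There is one attempt and no reset: what is moved stays moved. The work goes in short steps, Python scripts to look and compute and a shell command to move; the robot and the scene stay as the last step left them, time stands still between calls to the robot, and variables do not carry over. Pictures are saved under pics/ and viewed, and the job is handed in when it is done.

```bash
ls; mkdir -p pics
python3 - <<'E'
from bench import r
import cv2
print(r.sense())
for n in("scene","top","wrist"):
    p,d=r.snapshot(n); cv2.imwrite(f"pics/{n}0.png",p)
    c=r.get_calibration(n); print(n,c)
    if n!="wrist":
        for t in("hub","valve_tip","wheel","valve","tyre","spokes","glue","bowl","tape","spanner","stand","wax","blank","chuck"):
            a=r.landmark_of(t,n)[:1]; print(t,a)
E
```

```text
pics
{'time': 0.0, 'joint_pos': array([ 6.31162642e+01,  7.51503647e+00,  8.53295543e+01,  3.28339209e-05,
        8.72604135e+01, -4.89294857e+00]), 'qd': array([ 0.07452898, -0.00059072,  0.0037699 , -0.02310301,  0.05936734,
        0.06497046]), 'joint_efforts': array([-2.16653054e-03, -5.69399321e+01, -5.00542259e+01, -8.19689558e-04,
        1.46614504e-02, -2.57907044e-05]), 'tool_pos': array([224.4057661 , 555.86861904, 230.24253095]), 'tcp_rot': array([-1.79895381e+02, -8.98893078e-03,  1.58009203e+02]), 'ft_force': array([ 0.53170052, -0.13129797, -0.05421402]), 'wrist_torque': array([0.00081171, 0.02155113, 0.00823717]), 'finger_gap': 85.30564396365651}
scene {'mtx': array([[475.7335155 ,   0.        , 285.84682778],
       [  0.        , 475.7335155 , 194.19696761],
       [  0.        ,   0.        ,   1.        ]]), 'k1': -0.11257448053905904, 'cam_to_world': array([[ 9.78224296e-02,  6.75183408e-01, -7.31134829e-01,
         1.66905388e+03],
       [ 9.95040173e-01, -5.30304887e-02,  8.41594994e-02,
        -6.17654306e+01],
       [ 1.80506603e-02, -7.35741213e-01, -6.77022186e-01,
         1.16781775e+03],
       [ 0.00000000e+00,  0.00000000e+00,  0.00000000e+00,
         1.00000000e+00]])}
hub [{'pixel': [295.3, 192.6], 'conf': 0.87}]
valve_tip []Traceback (most recent call last):
  File "<stdin>", line 9, in <module>
ValueError: it knows: blank, bowl, chuck, glue, hub, spanner, spokes, stand, tape, tyre, valve, valve_tip, wax
```

Run:
```python
from bench import r
import cv2
for n in("scene","top","wrist"):
    p,d=r.snapshot(n); cv2.imwrite(f"pics/{n}1.png",p)
    c=r.get_calibration(n); print(n,c["cam_to_world"].round(3).tolist(),c["mtx"][0],c["k1"])
    for t in("hub","valve_tip","valve"):
            a=r.landmark_of(t,n)[:2]; print(t,a)
print(r.sense()["time"])
```

```text
scene [[0.098, 0.675, -0.731, 1669.054], [0.995, -0.053, 0.084, -61.765], [0.018, -0.736, -0.677, 1167.818], [0.0, 0.0, 0.0, 1.0]] [475.7335155    0.         285.84682778] -0.11257448053905904
hub [{'pixel': [295.2, 193.3], 'conf': 0.91}]
valve_tip [{'pixel': [389.7, 209.2], 'conf': 0.29}]
valve []
top [[-0.02, -0.985, 0.171, 385.257], [-0.999, 0.024, 0.024, 41.013], [-0.028, -0.17, -0.985, 1292.136], [0.0, 0.0, 0.0, 1.0]] [411.66808725   0.         277.78876866] -0.007382911244479409
hub [{'pixel': [270.7, 195.2], 'conf': 0.63}]
valve_tip [{'pixel': [273.2, 208.7], 'conf': 0.53}]
valve []
wrist [[0.375, 0.895, 0.242, 161.81], [0.927, -0.362, -0.098, 581.271], [-0.001, 0.261, -0.965, 373.636], [0.0, 0.0, 0.0, 1.0]] [355.80005474   0.         273.60729519] -0.07650825797854835
hub []
valve_tip []
valve []
0.75
```

View pics/scene0.png

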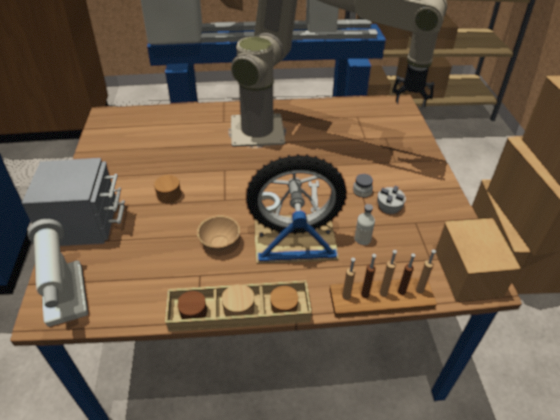

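```bash
ls pics
```

```text
scene0.png
scene1.png
top1.png
wrist1.png
```

View pics/top1.png

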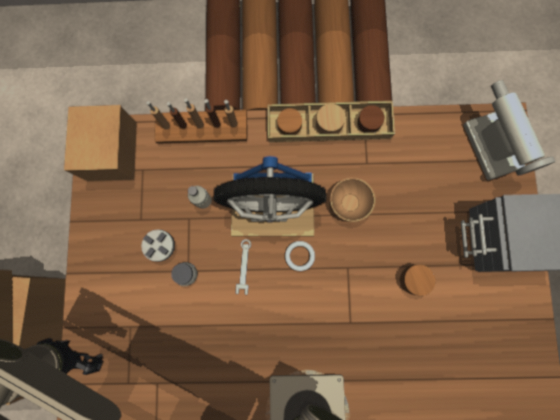

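View pics/wrist1.png

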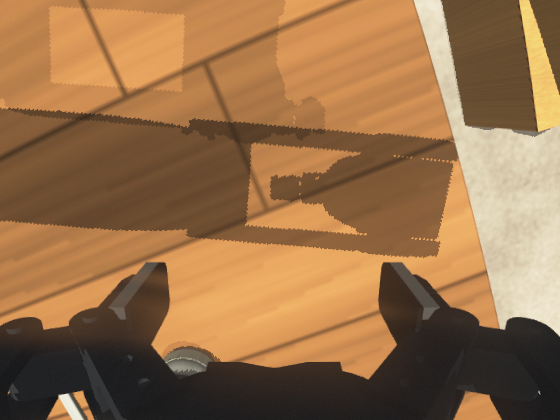

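The wheel stands at about (297,195) in the scene view, seen from behind, and at (270,195) in the top view. Next I zoom in and measure the hub.

```bash
cat > h.py <<'E'
import numpy as np, cv2
def ray(c,px):
    m=c["mtx"];k=c["k1"]
    d=np.array([(px[0]-m[0,2])/m[0,0],(px[1]-m[1,2])/m[1,1]]);u=d.copy()
    for _ in range(20):u=d/(1+k*(u@u))
    T=np.array(c["cam_to_world"]);v=T[:3,:3]@np.array([u[0],u[1],1]);return T[:3,3],v
def proj(c,P):
    T=np.array(c["cam_to_world"]);q=T[:3,:3].T@(np.asarray(P,float)-T[:3,3]);u=q[:2]/q[2]
    u=u*(1+c["k1"]*(u@u));m=c["mtx"];return np.array([m[0,0]*u[0]+m[0,2],m[1,1]*u[1]+m[1,2]])
def tri(rs):
    A=np.zeros((3,3));b=np.zeros(3)
    for o,v in rs:
        v=v/np.linalg.norm(v);M=np.eye(3)-np.outer(v,v);A+=M;b+=M@o
    return np.linalg.solve(A,b)
def atz(o,v,z): return o+v*(z-o[2])/v[2]
E
python3 - <<'E'
from bench import r
from h import *
s,t=r.get_calibration("scene"),r.get_calibration("top")
for a,b in(((295.2,193),(270.7,195.2)),):
    print(tri([ray(s,a),ray(t,b)]), atz(*ray(s,a),180),atz(*ray(t,b),180))
print("valve scene",atz(*ray(s,(389.7,209.2)),180))
p=cv2.imread("pics/scene1.png");cv2.imwrite("pics/sz.png",cv2.resize(p[130:280,220:420],None,fx=4,fy=4,interpolation=2))
p=cv2.imread("pics/top1.png");cv2.imwrite("pics/tz.png",cv2.resize(p[140:290,170:370],None,fx=4,fy=4,interpolation=2))
E
```

```text
[616.68642693  87.13633687 196.22779782] [599.12342225  90.26356186 180.        ] [620.05036189  87.18454867 180.        ]
valve scene [692.78567188 365.06344682 180.        ]
```

View pics/sz.png

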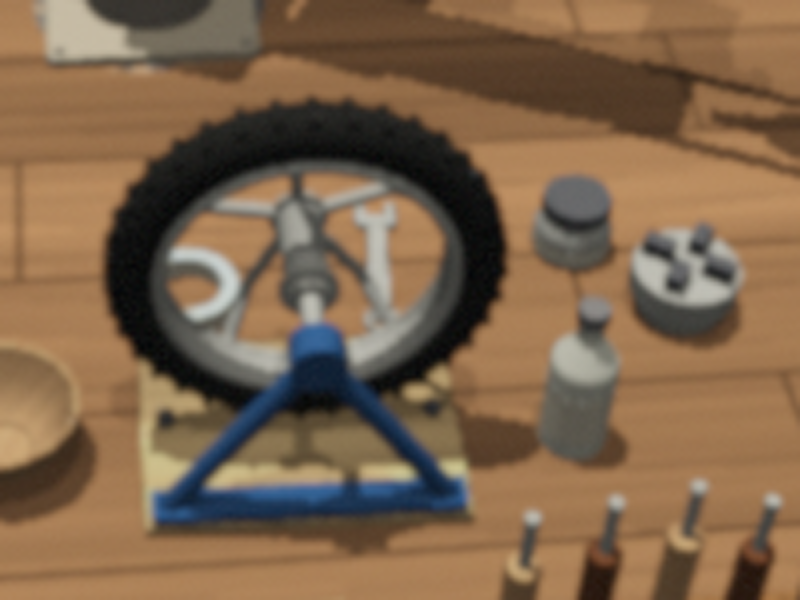

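View pics/tz.png

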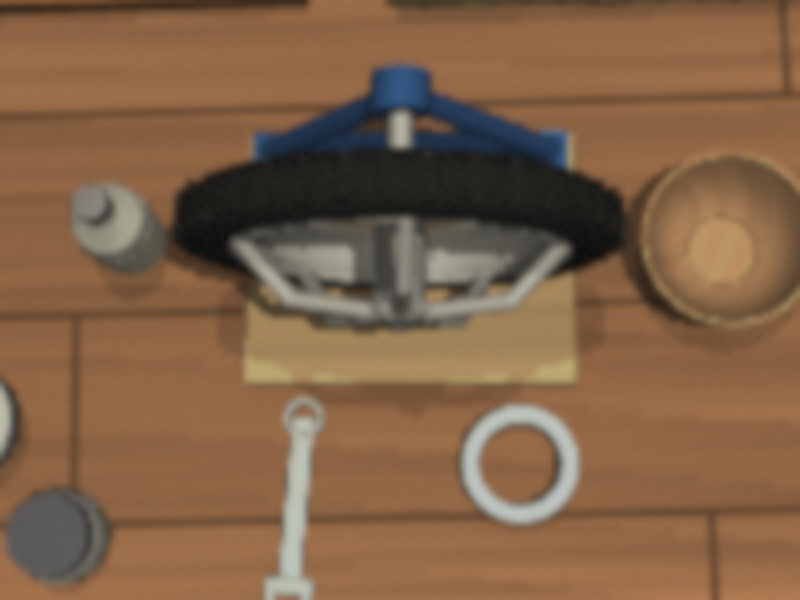

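```bash
cat >> h.py <<'E'
from scipy.spatial.transform import Rotation as Ro
def R0(s): return Ro.from_euler('xyz',s["tcp_rot"],degrees=True)
def tgt(tilt,yaw=0,spin=0):
    # tool z = forward(yaw) tilted down by tilt; tool x up
    c,sn=np.cos(np.radians(tilt)),np.sin(np.radians(tilt))
    M=np.array([[sn,0,c],[0,-1,0],[c,0,-sn]])
    return Ro.from_euler('z',yaw,degrees=True)*Ro.from_matrix(M)*Ro.from_euler('z',spin,degrees=True)
def row(s,P,R):
    A=R0(s);sh=A.inv().apply(np.asarray(P,float)-s["tool_pos"])/1000
    return np.r_[sh,(A.inv()*R).as_rotvec()].round(4).tolist()
E
python3 - <<'E'
from bench import r
from h import *
s=r.sense();c=r.get_calibration("wrist")["cam_to_world"]
A=R0(s);print("cam in tool",A.inv().apply(c[:3,3]-s["tool_pos"]),A.inv().as_matrix()@c[:3,:3])
print(row(s,(430,87,310),tgt(35)), np.degrees(np.linalg.norm((A.inv()*tgt(35)).as_rotvec())))
E
```

```text
cam in tool [  67.59160669   -0.44160888 -142.29779114] [[-3.31990712e-04 -9.65353165e-01 -2.60946655e-01]
 [ 9.99999718e-01 -1.44588715e-04 -7.37359307e-04]
 [ 6.74082199e-04 -2.60946827e-01  9.65352940e-01]]
[-0.3662, -0.3583, -0.0787, -1.2884, 0.2502, 2.4751] 160.51860957586624
```

```bash
python3 -c "
from bench import r
from h import *
s=r.sense();print(row(s,(420,100,330),tgt(90)))"
```

```text
[-0.352, -0.35, -0.0987, 0.0, -0.0001, 2.7578]
```

```bash
python3 -m crank '[[[-0.02,-0.02,-0.03,0,0,0.18],[-0.06,-0.06,-0.06,0,0,0.36],[-0.1,-0.1,-0.1,0,0,0.54],[-0.14,-0.14,-0.1,0,0,0.72],[-0.18,-0.18,-0.1,0,0,0.9],[-0.22,-0.22,-0.1,0,0,1.08],[-0.26,-0.26,-0.1,0,0,1.26],[-0.3,-0.3,-0.1,0,0,1.44],[-0.33,-0.33,-0.1,0,0,1.62],[-0.35,-0.35,-0.1,0,0,1.8]]]' 1 30
python3 -c "
from bench import r
from h import *
s=r.sense();print(s['joint_pos'],row(s,(420,100,330),tgt(90)),row(s,(430,87,310),tgt(35)))"
```

```text
time: 2.0
tool_pos: [418.6, 98.8, 331.5]
tcp_rot: [180.0, -0.0, 54.4]
ft_force: [-0.3, -0.5, 0.1]
finger_gap: 0.2
[ 6.45619337e+00 -2.04594118e+01  1.00771003e+02 -9.03352422e-03
  9.96495032e+01  4.20217988e+01] [0.0017, 0.0004, 0.0015, 0.0004, -0.0006, 0.95] [-0.003, 0.0161, 0.0215, -0.4545, 0.8838, 0.8739]
```

```bash
python3 -m crank '[[[0,0,0,-0.05,0.11,0.11],[0,0,0,-0.1,0.2,0.2],[0,0,0,-0.15,0.3,0.3],[0,0,0,-0.2,0.4,0.4],[0,0.01,0.01,-0.25,0.5,0.5],[0,0.01,0.02,-0.3,0.6,0.6],[0,0.016,0.021,-0.38,0.74,0.74],[0,0.016,0.021,-0.454,0.884,0.874],[0,0.016,0.021,-0.454,0.884,0.874]]]'
python3 - <<'E'
from bench import r
from h import *
s=r.sense();print(s['joint_pos'])
p,d=r.snapshot("wrist");cv2.imwrite("pics/w2.png",p);np.save("d2.npy",d)
for t in("hub","valve_tip","valve","spokes","tyre"): print(t,r.landmark_of(t,"wrist")[:2],r.look_for(t,"wrist")[:2] if t!="hub" else"")
np.save("c2.npy",r.get_calibration("wrist"),allow_pickle=True)
E
```

```text
time: 3.12
tool_pos: [509.9, 135.5, 307.3]
tcp_rot: [175.9, -50.5, 2.0]
ft_force: [0.8, -1.3, -0.4]
finger_gap: -0.2
[ 22.74401454 -51.14280073 135.888894   -25.9164859   50.70532087
 120.95182692]
hub [{'pixel': [312.7, 225.1], 'conf': 0.91}] 
valve_tip [] []
valve [] []
spokes [] [{'extent': [179.0, 150.3, 457.8, 306.9], 'conf': 0.73}]
tyre [] [{'extent': [133.2, 57.6, 507.5, 297.1], 'conf': 0.92}]
```

View pics/w2.png

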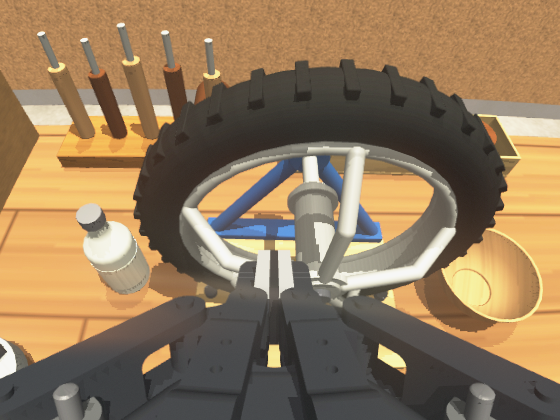

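The spoke ends show at about (359,153), (188,213) and (449,203), with the bends of the side spokes at (228,268) and (418,268). No valve shows in the two upper gaps, so it must be lower down. Next I fit the wheel pose.

```bash
cat >> h.py <<'E'
def whl(p):
    hx,hy,hz,yaw=p; R=Ro.from_euler('z',yaw).as_matrix()
    # theta clockwise seen from robot: top -> -y
    def f(x,rad,th): return np.array([hx,hy,hz])+R@np.array([x,-rad*np.sin(th),rad*np.cos(th)])
    return f
E
cat > fit.py <<'E'
from bench import r
from h import *
from scipy.optimize import least_squares
c=np.load("c2.npy",allow_pickle=True).item()
s=r.get_calibration("scene");t=r.get_calibration("top")
D72=np.radians(72)
obs=[(c,0,-20,112,(359,153)),(c,-1,-20,112,(188,213)),(c,1,-20,112,(449,203)),(c,-1,-55,78,(228,268)),(c,1,-55,78,(418,268)),
 ]
obs2=[(t,(270.6,195.2)),(c,(312.7,225.1)),(s,(295.2,193))]
def res(p):
    f=whl(p[:4]);o=[]
    for cam,k,x,rad,px in obs:o+=list(proj(cam,f(x,rad,p[4]+k*D72))-px)
    for cam,px in obs2:o+=list((proj(cam,p[:3])-px)*.3)
    o.append((p[2]-180)/3);return np.array(o)
q=least_squares(res,[616,87,180,0,0.1],loss="soft_l1")
print(q.x,np.degrees(q.x[3:]));print(res(q.x).round(1));np.save("p.npy",q.x)
imgs={"wrist":(cv2.imread("pics/w2.png"),c),"scene":(cv2.imread("pics/scene1.png"),s),"top":(cv2.imread("pics/top1.png"),t)}
f=whl(q.x[:4])
for n,(im,cam) in imgs.items():
    sc=1 if n=="wrist" else 4
    def P(X,o): return tuple(int(v) for v in (proj(cam,X)-o)*sc)
    if n!="wrist":
        o=np.array([220,130]) if n=="scene" else np.array([170,140]); im=cv2.resize(im[o[1]:o[1]+150,o[0]:o[0]+200],None,fx=4,fy=4)
    else:o=np.zeros(2)
    for k in range(5):
        th=q.x[4]+k*D72
        L=[P(f(*a,th),o) for a in((-60,20),(-55,78),(-20,112))]
        cv2.polylines(im,[np.array(L)],False,(0,0,255),1)
        cv2.line(im,P(f(0,110,th+D72/2),o),P(f(0,74,th+D72/2),o),(0,255,0),1); cv2.putText(im,str(k),P(f(0,74,th+D72/2),o),0,.5,(255,0,255),1)
    for x,rad in((22,155),(-22,108)): cv2.polylines(im,[np.array([P(f(x,rad,a),o) for a in np.linspace(0,6.28,60)])],True,(255,255,0),1)
    cv2.imwrite(f"pics/fit_{n}.png",im)
E
python3 fit.py; ls pics
```

```text
[6.12373322e+02 9.06790469e+01 1.83220647e+02 3.16405683e-02
 9.07914726e-02] [1.81287103 5.2019682 ]
[-0.4 -1.1 -0.4  3.2 -1.1 22.   1.8 -2.   0.8  0.2 -0.4  0.8  0.2 -0.5
  0.2  0.6  1.1]
fit_scene.png
fit_top.png
fit_wrist.png
scene0.png
scene1.png
sz.png
top1.png
tz.png
w2.png
wrist1.png
```

View pics/fit_wrist.png

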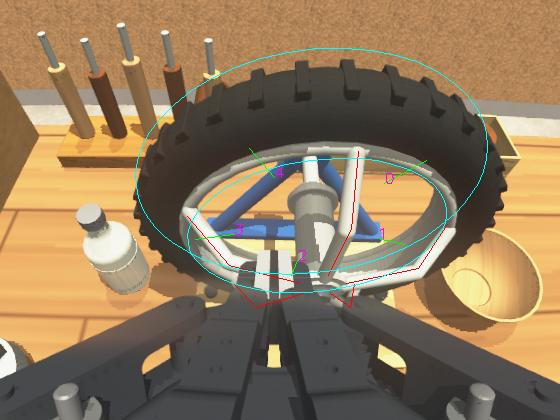

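View pics/fit_scene.png

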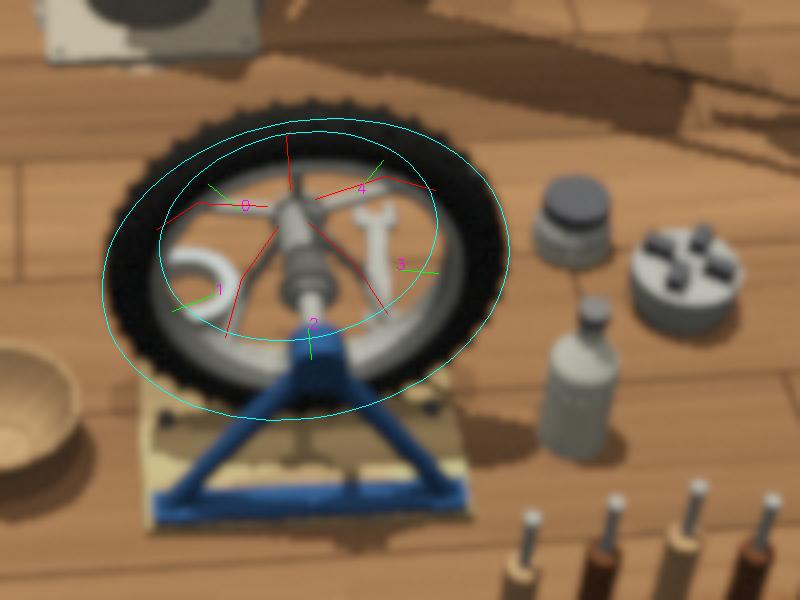

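View pics/fit_top.png

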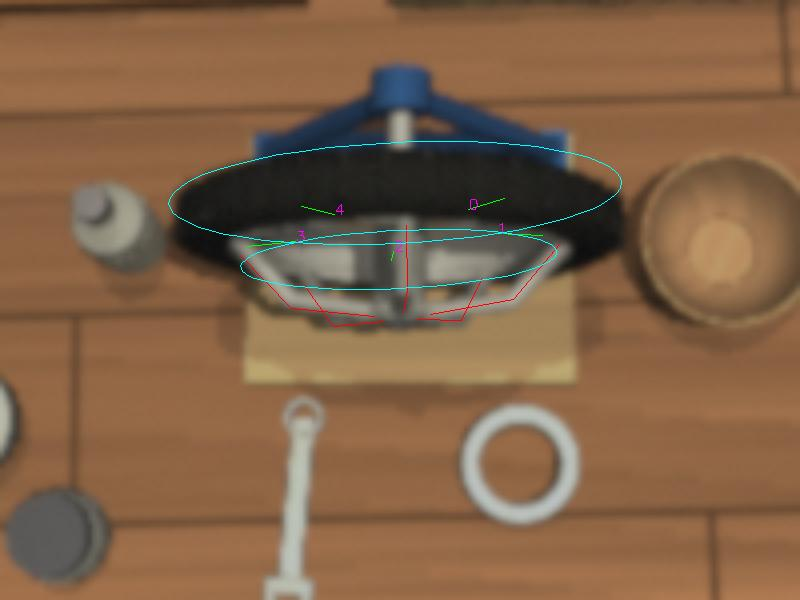

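```bash
sed -i 's/(449,203)/(452,233)/' fit.py; python3 fit.py
```

```text
[ 6.10651494e+02  8.96179380e+01  1.83837281e+02 -9.11405204e-03
  8.58870871e-02] [-0.52219672  4.9209676 ]
[-0.   0.7 -0.1  0.3 -1.2 -2.5 -0.1 -3.7  1.2  5.3 -0.2  0.9  0.6 -0.1
  0.1  0.5  1.3]
```

View pics/fit_wrist.png

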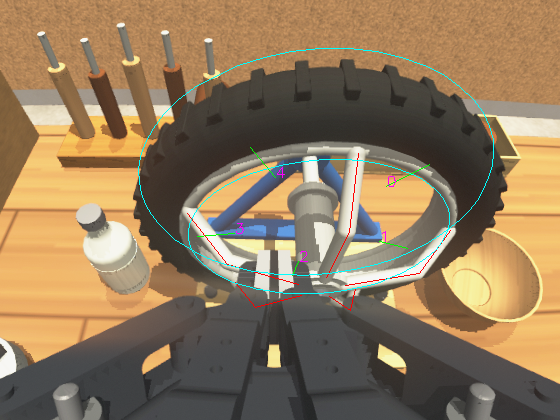

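View pics/fit_scene.png

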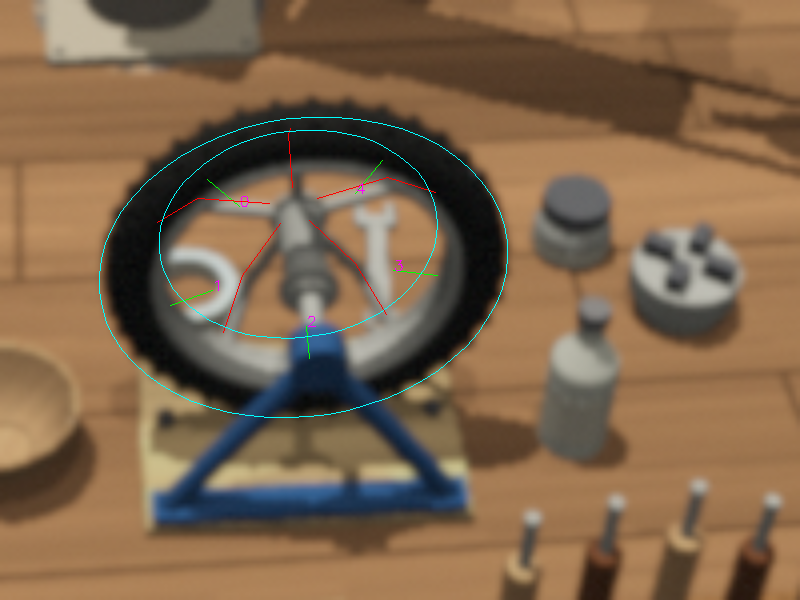

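Run:
```python
from bench import r
from h import *
t=r.get_calibration("top");s=r.get_calibration("scene")
for px in((245,382),(577,382)): print(atz(*ray(t,(px[0]/4+170,px[1]/4+140)),12))
for px in((150,523),(470,510),(145,365),(455,365)): print("s",atz(*ray(s,(px[0]/4+220,px[1]/4+130)),12))
# depth: tyre points
c=np.load("c2.npy",allow_pickle=True).item();d=np.load("d2.npy")
pts=[]
T=np.array(c["cam_to_world"])
def wp(px):
    o,v=ray(c,px);return o+v*d[int(px[1]),int(px[0])]
for px in((165,235),(150,200),(480,235),(495,180),(330,120),(228,262),(420,265),(348,225),(357,165),(192,218),(447,240),(210,262),(440,268)): print(px,wp(px).round(1))
```

```text
[529.7659196  220.05946025  12.        ]
[523.79540902 -39.44054919  12.        ]
s [718.89869572 -36.20839123  12.        ]
s [726.90252506 215.46746988  12.        ]
s [547.29722715 -30.96470623  12.        ]
s [568.49923085 230.74906063  12.        ]
(165, 235) [595.8 218.7 188.4]
(150, 200) [599.  221.2 233.7]
(480, 235) [592.3 -53.  197.7]
(495, 180) [595.2 -26.7 268.4]
(330, 120) [594.6 101.4 317.5]
(228, 262) [558.  162.  214.5]
(420, 265) [560.6  13.3 204.5]
(348, 225) [558.6  84.8 265.1]
(357, 165) [585.5  81.1 290.8]
(192, 218) [588.6 189.8 225.7]
(447, 240) [581.8 -14.5 207.1]
(210, 262) [599.9 186.9 130.3]
(440, 268) [590.2 -42.5 137. ]
```

No valve shows where it would stand for gaps 0, 1, 3 or 4. That leaves the bottom, hidden behind the stand, with the valve at about 185 deg. I take the hub at about (618.5, 89, 180) with yaw -1.2 deg. I'll push the top spoke clockwise, from the gap on its left.

```bash
cat >> h.py <<'E'
HUB=(618.5,89,180,np.radians(-1.2)); TILT=42
def tipw(al,rad=64,back=0,xl=-42,dz=-12):
    f=whl(HUB);a=np.radians(al)
    P=f(xl,rad,a)+[0,0,dz]
    return P-back*tgt(TILT,-1.2).as_matrix()[:,2]
def show(lst):
    from bench import r
    s=r.sense();print(s["time"],s["tool_pos"].round(1),s["joint_pos"].round(1))
    for a in lst:
        P=tipw(*a[:1],**a[1]) if len(a)>1 else tipw(a[0]); print(a,P.round(0),row(s,P,tgt(TILT,-1.2)))
E
python3 -c "
from h import *
show([(-31,dict(back=70)),(-31,)])"
```

```text
3.625 [510.  134.  307.5] [ 22.4 -51.1 135.8 -25.5  50.9 120.3]
(-31, {'back': 70}) [525. 124. 270.] [-0.0196, 0.008, 0.0363, 0.0287, -0.0403, 0.0372]
(-31,) [577. 123. 223.] [-0.0223, 0.006, 0.1062, 0.0287, -0.0403, 0.0372]
```

```bash
python3 -m crank '[[[-0.010,0.004,0.018,0.014,-0.02,0.018],[-0.02,0.008,0.036,0.029,-0.04,0.037],[-0.02,0.008,0.036,0.029,-0.04,0.037]]]'
python3 - <<'E'
from h import *
from bench import r
show([(-31,)])
p,d=r.snapshot("wrist");cv2.imwrite("pics/w3.png",p)
E
```

```text
time: 4.0
tool_pos: [524.6, 122.4, 268.0]
tcp_rot: [179.9, -47.9, -1.3]
ft_force: [0.0, 0.1, 0.1]
finger_gap: 0.1
4.0 [524.6 122.4 268. ] [ 16.5 -47.9 137.  -18.5  46.  115.2]
(-31,) [577. 123. 223.] [0.0018, -0.0017, 0.0693, 0.0022, 0.0024, -0.0009]
```

View pics/w3.png

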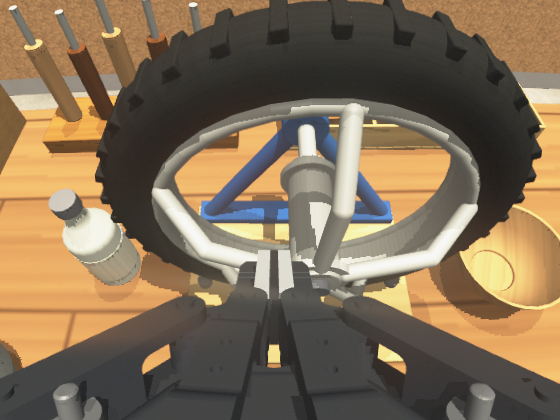

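The fingertips are at (270,255), lined up with the gap to the left of the top spoke, which runs from (350,110) to (330,260). Insert.

```bash
python3 -m crank '[[[0.001,-0.001,0.02,0.002,0.002,0],[0.002,-0.002,0.04,0.002,0.002,0],[0.002,-0.002,0.06,0.002,0.002,0],[0.002,-0.002,0.069,0.002,0.002,0],[0.002,-0.002,0.069,0.002,0.002,0]]]'
python3 - <<'E'
from h import *
from bench import r
show([(a,) for a in (-26,-20,-14,-8,-2,4,10,16,22,28)])
p,d=r.snapshot("wrist");cv2.imwrite("pics/w4.png",p)
E
```

```text
time: 4.68
tool_pos: [577.4, 123.7, 224.6]
tcp_rot: [-180.0, -48.1, -1.2]
ft_force: [0.8, -0.1, 0.4]
finger_gap: 0.1
4.675 [577.4 123.7 224.6] [ 14.  -34.  133.9 -20.1  34.7 117. ]
(-26,) [577. 118. 226.] [0.0006, 0.0058, -0.0007, -0.0, -0.0009, -0.0]
(-20,) [577. 112. 228.] [0.0025, 0.0119, -0.0025, -0.0, -0.0009, -0.0]
(-14,) [577. 105. 230.] [0.004, 0.0183, -0.0038, -0.0, -0.0009, -0.0]
(-8,) [577.  99. 231.] [0.0049, 0.0249, -0.0046, -0.0, -0.0009, -0.0]
(-2,) [577.  92. 232.] [0.0054, 0.0316, -0.005, -0.0, -0.0009, -0.0]
(4,) [576.  85. 232.] [0.0053, 0.0383, -0.0049, -0.0, -0.0009, -0.0]
(10,) [576.  79. 231.] [0.0047, 0.0449, -0.0044, -0.0, -0.0009, -0.0]
(16,) [576.  72. 230.] [0.0036, 0.0515, -0.0034, -0.0, -0.0009, -0.0]
(22,) [576.  66. 227.] [0.0019, 0.0578, -0.0019, -0.0, -0.0009, -0.0]
(28,) [576.  60. 225.] [-0.0002, 0.0639, -0.0, -0.0, -0.0009, -0.0]
```

View pics/w4.png

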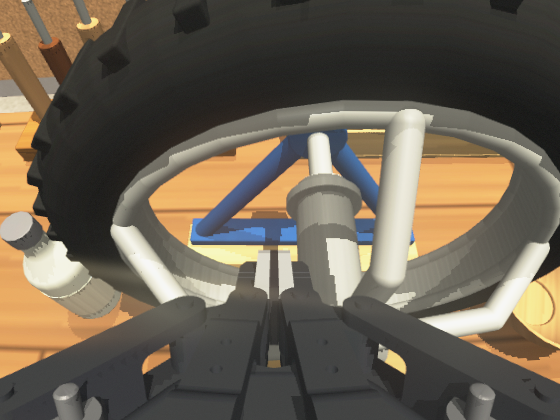

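```bash
python3 -m crank '[[[0.001,0.006,-0.001,0,0,0],[0.0025,0.012,-0.0025,0,0,0],[0.004,0.018,-0.004,0,0,0],[0.005,0.025,-0.0045,0,0,0],[0.0055,0.032,-0.005,0,0,0],[0.0055,0.038,-0.005,0,0,0],[0.005,0.045,-0.0045,0,0,0],[0.0035,0.0515,-0.0035,0,0,0],[0.002,0.058,-0.002,0,0,0],[0,0.064,0,0,0,0]]]'
python3 - <<'E'
from h import *
from bench import r
show([(a,) for a in (28,34,40,46,52,58,64,70,76)])
print(r.sense()["ft_force"])
p,d=r.snapshot("wrist");cv2.imwrite("pics/w5.png",p)
E
```

```text
time: 5.98
tool_pos: [576.5, 59.8, 226.4]
tcp_rot: [-179.9, -48.2, -1.3]
ft_force: [3.2, 5.7, 0.6]
finger_gap: -0.1
5.975 [576.5  59.8 226.4] [  2.6 -39.2 136.8  -4.9  34.3  96.6]
(28,) [576.  60. 225.] [-0.0018, -0.0, 0.0008, -0.0012, -0.0041, -0.0007]
(34,) [576.  54. 221.] [-0.0044, 0.0057, 0.0031, -0.0012, -0.0041, -0.0007]
(40,) [576.  49. 217.] [-0.0074, 0.0111, 0.0057, -0.0012, -0.0041, -0.0007]
(46,) [576.  44. 212.] [-0.0108, 0.016, 0.0088, -0.0012, -0.0041, -0.0007]
(52,) [575.  39. 207.] [-0.0146, 0.0204, 0.0121, -0.0012, -0.0041, -0.0007]
(58,) [575.  36. 202.] [-0.0187, 0.0242, 0.0158, -0.0012, -0.0041, -0.0007]
(64,) [575.  32. 196.] [-0.023, 0.0275, 0.0197, -0.0012, -0.0041, -0.0007]
(70,) [575.  30. 190.] [-0.0276, 0.0301, 0.0238, -0.0012, -0.0041, -0.0007]
(76,) [575.  28. 183.] [-0.0324, 0.0321, 0.0281, -0.0012, -0.0041, -0.0007]
[3.20478136 5.7114462  0.56548649]
```

View pics/w5.png

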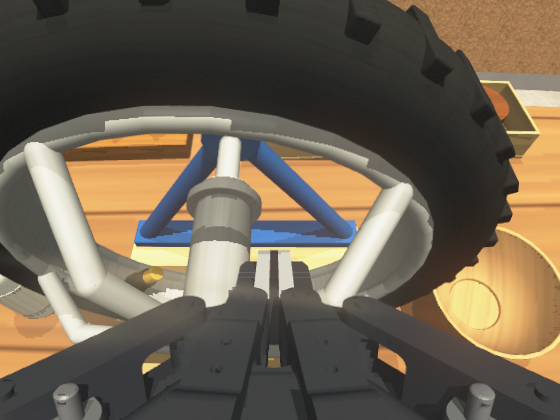

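The brass valve cap shows at (152,275), lower left of the hub, so the valve is where expected and the wheel is turning. I continue the stroke.

```bash
python3 -m crank '[[[-0.0045,0.0055,0.003,0,-0.004,0],[-0.0075,0.011,0.0055,0,-0.004,0],[-0.011,0.016,0.009,0,-0.004,0],[-0.0145,0.0205,0.012,0,-0.004,0],[-0.0185,0.024,0.016,0,-0.004,0],[-0.023,0.0275,0.0195,0,-0.004,0],[-0.0275,0.03,0.024,0,-0.004,0],[-0.0275,0.03,0.024,0,-0.004,0]]]'
python3 - <<'E'
from h import *
from bench import r
show([(70,),(70,dict(back=70))])
print(r.sense()["ft_force"])
p,d=r.snapshot("wrist");cv2.imwrite("pics/w6.png",p)
E
```

```text
time: 7.02
tool_pos: [576.1, 28.8, 190.8]
tcp_rot: [-180.0, -48.1, -1.2]
ft_force: [4.8, 1.1, 1.6]
finger_gap: -0.3
7.025 [576.1  28.8 190.8] [ -3.2 -37.8 139.8   2.9  29.9  86.2]
(70,) [575.  30. 190.] [-0.0012, -0.001, -0.0001, -0.0001, -0.0023, -0.0005]
(70, {'back': 70}) [523.  31. 237.] [-0.0011, -0.001, -0.0701, -0.0001, -0.0023, -0.0005]
[4.78689324 1.11146323 1.57831213]
```

View pics/w6.png

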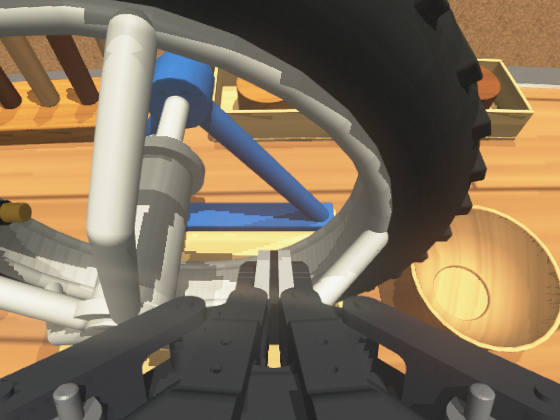

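The cap is now at (15,212), on the left side. A spoke stands near the top at (130,30)-(110,240). I retract and measure.

```bash
python3 -m crank '[[[0.003,0,-0.015,0,0,0],[0.003,0,-0.03,0,0,0],[0.003,0,-0.045,0,0,0],[0.003,0,-0.055,0,0,0],[0.003,0,-0.055,0,0,0]]]'
python3 - <<'E'
from h import *
from bench import r
show([(-20,dict(back=55)),(-13,dict(back=55)),(-13,)])
print(r.sense()["ft_force"])
p,d=r.snapshot("wrist");cv2.imwrite("pics/w7.png",p)
for t in("hub","valve_tip","valve"):print(t,r.landmark_of(t,"wrist")[:2])
p,d=r.snapshot("scene");cv2.imwrite("pics/s7.png",cv2.resize(p[130:280,220:420],None,fx=4,fy=4,interpolation=2))
for t in("hub","valve_tip","valve"):print(t,r.landmark_of(t,"scene")[:2])
E
```

```text
time: 7.7
tool_pos: [538.1, 29.5, 229.4]
tcp_rot: [-180.0, -48.1, -1.2]
ft_force: [-1.0, 0.5, -0.3]
finger_gap: -0.1
7.7 [538.1  29.5 229.4] [ -3.4 -51.1 142.7   2.5  40.4  86.6]
(-20, {'back': 55}) [536. 113. 265.] [0.0239, -0.083, -0.0266, 0.0004, -0.0012, -0.0005]
(-13, {'back': 55}) [536. 105. 267.] [0.0255, -0.0755, -0.0281, 0.0004, -0.0012, -0.0005]
(-13,) [577. 104. 230.] [0.0255, -0.0756, 0.0269, 0.0004, -0.0012, -0.0005]
[-0.96876582  0.54034498 -0.3111903 ]
hub [{'pixel': [180.5, 192.0], 'conf': 0.75}]
valve_tip [{'pixel': [178.4, 190.7], 'conf': 0.64}, {'pixel': [76.0, 197.3], 'conf': 0.6}]
valve [{'pixel': [29.8, 262.8], 'conf': 0.52}]
hub [{'pixel': [296.8, 195.5], 'conf': 0.86}]
valve_tip [{'pixel': [319.1, 197.7], 'conf': 0.6}]
valve []
```

View pics/w7.png

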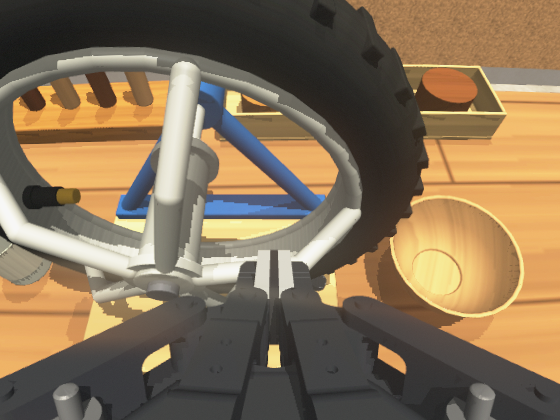

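View pics/s7.png

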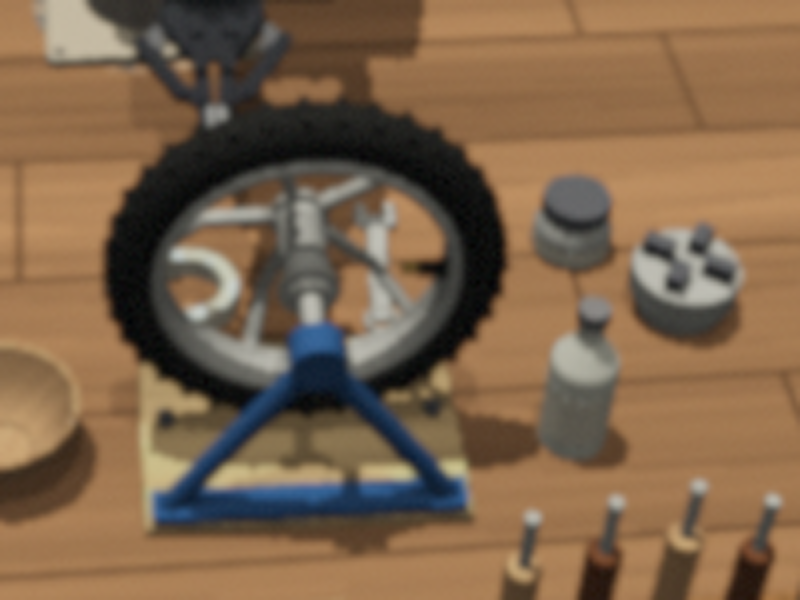

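```bash
cat >> h.py <<'E'
def ang(c,px,xl=0):
    o,v=ray(c,px);R=Ro.from_euler('z',HUB[3]).as_matrix()
    o=R.T@(o-np.array(HUB[:3]));v=R.T@v;q=o+v*(xl-o[0])/v[0]
    return np.degrees(np.arctan2(-q[1],q[2])).round(2),np.hypot(q[1],q[2]).round(1)
E
python3 - <<'E'
from h import *
from bench import r
w=r.get_calibration("wrist");s=r.get_calibration("scene")
print(ang(w,(79,197)),ang(s,(403/4+220,267/4+130)))
print("spoke bend",ang(w,(170,200),-55))
f=whl(HUB)
print("hub nose proj",proj(w,f(-72,0,0)),"hub",proj(w,f(0,0,0)))
E
```

```text
(np.float64(-97.92), np.float64(79.5)) (np.float64(-91.38), np.float64(77.8))
spoke bend (np.float64(13.23), np.float64(67.3))
hub nose proj [166.99154192 289.34368398] hub [183.75501392 187.48164469]
```

The cap tip is at (79,197) in the wrist view, so the valve is at about -95 deg, which agrees with the spoke at 13 deg. Stroke two pushes that spoke on to about 76 deg.

```bash
python3 -c "
from h import *
show([(-22,dict(back=62)),(-22,)])"
python3 -m crank '[[[0.012,-0.02,-0.02,0,0,0],[0.02,-0.05,-0.03,0,0,0],[0.024,-0.075,-0.032,0,0,0],[0.024,-0.085,-0.032,0,0,0],[0.024,-0.085,-0.032,0,0,0]]]'
python3 - <<'E'
from h import *
from bench import r
show([(-22,)])
p,d=r.snapshot("wrist");cv2.imwrite("pics/w8.png",p)
E
```

```text
8.1 [538.3  29.8 229.6] [ -3.4 -51.1 142.7   2.5  40.4  86.6]
(-22, {'back': 62}) [531. 115. 269.] [0.0231, -0.0849, -0.033, 0.0001, -0.0016, -0.0004]
(-22,) [577. 114. 227.] [0.023, -0.0849, 0.029, 0.0001, -0.0016, -0.0004]
time: 8.72
tool_pos: [532.2, 115.9, 268.7]
tcp_rot: [-180.0, -48.1, -1.1]
ft_force: [0.3, 0.8, 0.2]
finger_gap: -0.1
8.725 [532.2 115.9 268.7] [ 14.7 -47.3 136.7 -16.7  44.8 112.7]
(-22,) [577. 114. 227.] [-0.0008, 0.0012, 0.0611, -0.0013, -0.0013, 0.0011]
```

View pics/w8.png

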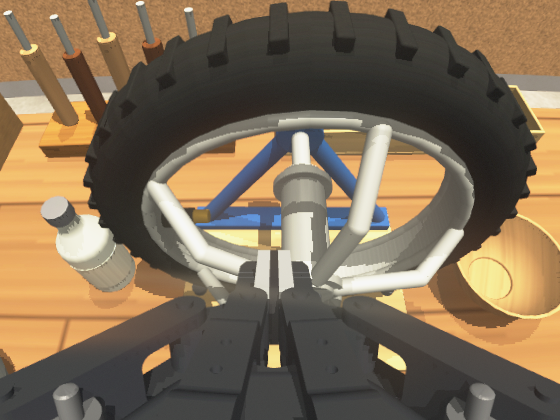

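The fingers at (272,255) lie in the gap between the spokes at (160,190) and (375,150). The cap is at (202,215). Insert.

```bash
python3 -m crank '[[[0,0.001,0.02,0,0,0],[0,0.001,0.04,0,0,0],[-0.001,0.001,0.061,0,0,0],[-0.001,0.001,0.061,0,0,0]]]'
python3 - <<'E'
from h import *
show([(a,) for a in (-17,-11,-5,1,7,13,19,25,31,37)])
E
```

```text
time: 9.28
tool_pos: [576.3, 112.0, 224.7]
tcp_rot: [179.9, -47.8, -1.2]
ft_force: [0.2, -0.3, -0.5]
finger_gap: -0.3
9.275 [576.3 112.  224.7] [ 12.1 -35.1 134.4 -17.5  34.9 113.6]
(-17,) [577. 109. 229.] [0.0038, 0.0034, -0.0025, 0.0013, 0.0027, 0.0001]
(-11,) [577. 102. 231.] [0.005, 0.0099, -0.0036, 0.0013, 0.0027, 0.0001]
(-5,) [577.  95. 232.] [0.0057, 0.0166, -0.0042, 0.0013, 0.0027, 0.0001]
(1,) [576.  89. 232.] [0.0058, 0.0233, -0.0044, 0.0013, 0.0027, 0.0001]
(7,) [576.  82. 232.] [0.0055, 0.0299, -0.004, 0.0013, 0.0027, 0.0001]
(13,) [576.  75. 230.] [0.0046, 0.0365, -0.0032, 0.0013, 0.0027, 0.0001]
(19,) [576.  69. 229.] [0.0033, 0.043, -0.002, 0.0013, 0.0027, 0.0001]
(25,) [576.  63. 226.] [0.0014, 0.0492, -0.0003, 0.0013, 0.0027, 0.0001]
(31,) [576.  57. 223.] [-0.0009, 0.0551, 0.0018, 0.0013, 0.0027, 0.0001]
(37,) [576.  51. 219.] [-0.0037, 0.0606, 0.0043, 0.0013, 0.0027, 0.0001]
```

```bash
python3 -m crank '[[[0.004,0.0035,-0.0025,0,0.003,0],[0.005,0.01,-0.0035,0,0.003,0],[0.0055,0.0165,-0.004,0,0.003,0],[0.006,0.023,-0.0045,0,0.003,0],[0.0055,0.03,-0.004,0,0.003,0],[0.0045,0.0365,-0.003,0,0.003,0],[0.003,0.043,-0.002,0,0.003,0],[0.0015,0.049,0,0,0.003,0],[-0.001,0.055,0.002,0,0.003,0],[-0.0035,0.0605,0.0045,0,0.003,0]]]'
python3 - <<'E'
from h import *
show([(a,) for a in (37,43,49,55)])
E
```

```text
time: 10.52
tool_pos: [576.7, 51.8, 221.0]
tcp_rot: [-180.0, -48.2, -1.2]
ft_force: [4.0, 5.6, 0.9]
finger_gap: 0.2
10.525 [576.7  51.8 221. ] [  1.2 -39.2 137.4  -3.2  33.6  94.3]
(37,) [576.  51. 219.] [-0.002, 0.0005, 0.0005, -0.0001, -0.0039, -0.0002]
(43,) [576.  46. 215.] [-0.0052, 0.0056, 0.0034, -0.0001, -0.0039, -0.0002]
(49,) [575.  42. 210.] [-0.0088, 0.0103, 0.0066, -0.0001, -0.0039, -0.0002]
(55,) [575.  37. 205.] [-0.0127, 0.0144, 0.0101, -0.0001, -0.0039, -0.0002]
```

Finish the stroke, retract, and move back to the left of the top spoke.

```bash
python3 -m crank '[[[-0.005,0.0055,0.0035,0,-0.004,0],[-0.009,0.0105,0.0065,0,-0.004,0],[-0.0125,0.0145,0.01,0,-0.004,0],[-0.0125,0.0145,0.01,0,-0.004,0],[-0.01,0.0125,-0.005,0,-0.004,0],[-0.009,0.0125,-0.025,0,-0.004,0],[-0.009,0.0125,-0.045,0,-0.004,0],[-0.009,0.0125,-0.055,0,-0.004,0]]]'
python3 - <<'E'
from h import *
from bench import r
show([(-31,dict(back=62)),(-31,)])
p,d=r.snapshot("wrist");cv2.imwrite("pics/w9.png",p)
E
```

```text
time: 11.52
tool_pos: [536.9, 41.4, 249.3]
tcp_rot: [179.9, -47.6, -1.2]
ft_force: [0.3, -0.3, -0.5]
finger_gap: 0.0
11.525 [536.9  41.4 249.3] [ -0.7 -51.1 140.4  -0.6  43.1  90.8]
(-31, {'back': 62}) [531. 124. 264.] [0.006, -0.0822, -0.0158, 0.0017, 0.0063, -0.0004]
(-31,) [577. 123. 223.] [0.0064, -0.0823, 0.0462, 0.0017, 0.0063, -0.0004]
```

View pics/w9.png

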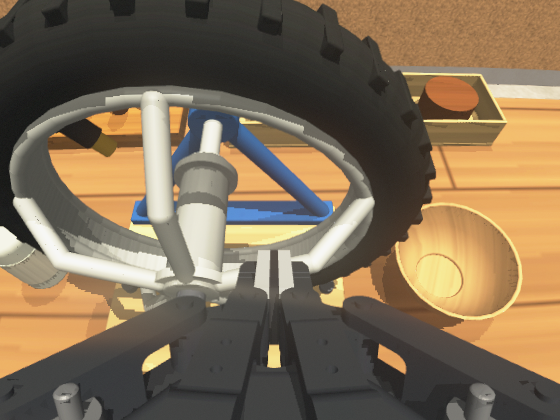

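The cap is at (108,148) and a spoke is nearly at the top at (155,100). I move to the left of that spoke for the last push.

```bash
python3 -c "
from h import *
from bench import r
w=r.get_calibration('wrist');print(ang(w,(108,149)),ang(w,(160,175),-55))"
python3 -m crank '[[[0.003,-0.02,-0.01,0,0.003,0],[0.006,-0.05,-0.016,0,0.006,0],[0.006,-0.075,-0.016,0,0.006,0],[0.006,-0.082,-0.016,0,0.006,0],[0.006,-0.082,-0.016,0,0.006,0]]]'
python3 - <<'E'
from h import *
from bench import r
show([(-31,)])
p,d=r.snapshot("wrist");cv2.imwrite("pics/w10.png",p)
E
```

```text
(np.float64(-39.71), np.float64(77.8)) (np.float64(1.96), np.float64(104.5))
time: 12.2
tool_pos: [531.7, 124.1, 267.0]
tcp_rot: [179.9, -48.2, -1.1]
ft_force: [0.2, -0.5, 0.2]
finger_gap: 0.1
12.2 [531.7 124.1 267. ] [ 16.4 -46.4 136.5 -18.8  44.7 115.5]
(-31,) [577. 123. 223.] [-0.0026, 0.0003, 0.0633, 0.0008, -0.0033, 0.0007]
```

View pics/w10.png

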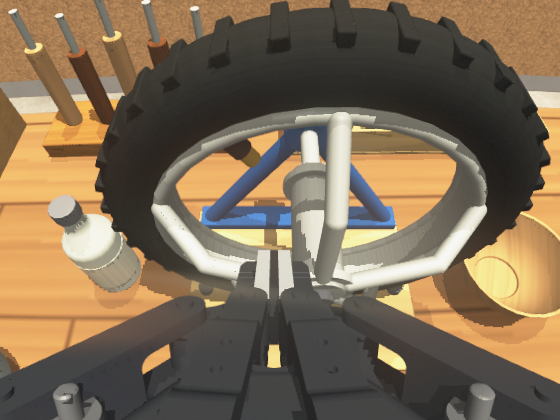

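```bash
python3 -c "
from h import *
from bench import r
w=r.get_calibration('wrist');print(ang(w,(258,163)),ang(w,(338,220),-55))"
python3 -m crank '[[[0,0,0.02,0,-0.003,0],[-0.001,0,0.04,0,-0.003,0],[-0.002,0,0.063,0,-0.003,0],[-0.002,0,0.063,0,-0.003,0]]]'
python3 - <<'E'
from h import *
show([(a,) for a in (-26,-20,-14,-8,-2,4,8,11)])
E
```

```text
(np.float64(-39.04), np.float64(67.9)) (np.float64(0.84), np.float64(71.8))
time: 12.75
tool_pos: [577.0, 120.7, 221.0]
tcp_rot: [179.8, -47.8, -1.3]
ft_force: [0.8, -0.6, -0.9]
finger_gap: 0.3
12.75 [577.  120.7 221. ] [ 13.7 -33.8 134.  -20.   34.7 116.9]
(-26,) [577. 118. 226.] [0.0034, 0.0027, -0.0029, 0.004, 0.0034, -0.0007]
(-20,) [577. 112. 228.] [0.0054, 0.0089, -0.0046, 0.004, 0.0034, -0.0007]
(-14,) [577. 105. 230.] [0.0068, 0.0153, -0.0059, 0.004, 0.0034, -0.0007]
(-8,) [577.  99. 231.] [0.0078, 0.0219, -0.0068, 0.004, 0.0034, -0.0007]
(-2,) [577.  92. 232.] [0.0082, 0.0286, -0.0071, 0.004, 0.0034, -0.0007]
(4,) [576.  85. 232.] [0.0081, 0.0353, -0.007, 0.004, 0.0034, -0.0007]
(8,) [576.  81. 231.] [0.0078, 0.0397, -0.0067, 0.004, 0.0034, -0.0007]
(11,) [576.  78. 231.] [0.0074, 0.043, -0.0063, 0.004, 0.0034, -0.0007]
```

Slower on this stroke, stopping a little short.

```bash
python3 -m crank '[[[0.0035,0.003,-0.003,0.004,0.003,0],[0.0055,0.009,-0.0045,0.004,0.003,0],[0.007,0.015,-0.006,0.004,0.003,0],[0.008,0.022,-0.007,0.004,0.003,0],[0.008,0.028,-0.007,0.004,0.003,0],[0.008,0.033,-0.007,0.004,0.003,0],[0.008,0.037,-0.007,0.004,0.003,0],[0.008,0.04,-0.0065,0.004,0.003,0],[0.008,0.04,-0.0065,0.004,0.003,0]]]'
python3 - <<'E'
from h import *
from bench import r
show([(a,) for a in (8,11,14,17,20)])
p,d=r.snapshot("wrist");cv2.imwrite("pics/w11.png",p)
w=r.get_calibration("wrist")
for k in("valve_tip","valve"):print(r.landmark_of(k,"wrist"))
print(r.look_for("valve","wrist"))
print("0deg tip would be",proj(w,whl(HUB)(0,74,0)),proj(w,whl(HUB)(0,108,0)))
E
```

```text
time: 13.88
tool_pos: [576.8, 80.3, 232.0]
tcp_rot: [-180.0, -48.0, -1.3]
ft_force: [1.9, 1.7, 0.3]
finger_gap: -0.2
13.875 [576.8  80.3 232. ] [  6.5 -38.  135.5  -9.9  35.2 103.3]
(8,) [576.  81. 231.] [-0.0008, -0.0007, 0.0001, 0.0003, -0.0005, -0.0009]
(11,) [576.  78. 231.] [-0.0012, 0.0026, 0.0005, 0.0003, -0.0005, -0.0009]
(14,) [576.  74. 230.] [-0.0017, 0.0059, 0.001, 0.0003, -0.0005, -0.0009]
(17,) [576.  71. 229.] [-0.0024, 0.0091, 0.0016, 0.0003, -0.0005, -0.0009]
(20,) [576.  68. 228.] [-0.0032, 0.0123, 0.0023, 0.0003, -0.0005, -0.0009]
[{'pixel': [227.1, 166.2], 'conf': 0.65}]
[]
[{'extent': [203.0, 145.8, 237.8, 178.1], 'conf': 0.63}, {'extent': [0.0, 252.0, 81.2, 319.1], 'conf': 0.28}]
0deg tip would be [252.42614356 160.02306524] [247.96086512 100.06952324]
```

View pics/w11.png

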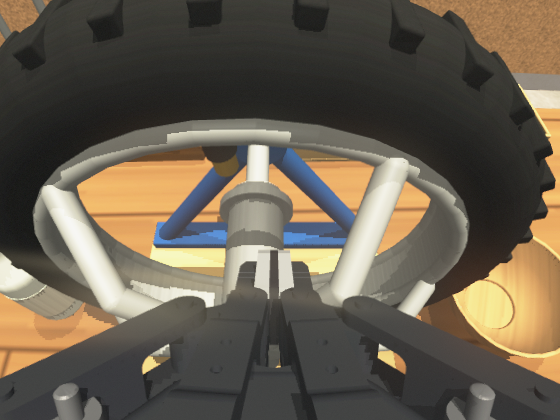

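Run:
```python
from h import *
from bench import r
w=r.get_calibration("wrist")
print(ang(w,(228,172)),ang(w,(227,166)))
print("L",ang(w,(55,195),-20),ang(w,(120,303),-55),"R",ang(w,(397,165),-20))
```

```text
(np.float64(-10.5), np.float64(66.4)) (np.float64(-9.84), np.float64(70.7))
L (np.float64(-48.13), np.float64(113.0)) (np.float64(-56.69), np.float64(72.4)) R (np.float64(30.36), np.float64(109.5))
```

The cap tip is at (228,168), so about 9 deg remain. I push about 6 deg more, then back off for a clear measurement.

```bash
python3 -m crank '[[[-0.001,0.002,0.0005,0,0,0],[-0.001,0.004,0.001,0,0,0],[-0.0015,0.0055,0.001,0,0,0],[-0.0015,0.0055,0.001,0,0,0],[-0.0015,0.0055,0.001,0,0,0]]]'
python3 - <<'E'
from h import *
from bench import r
show([(14,),(3,),(3,dict(back=55))])
E
```

```text
time: 14.7
tool_pos: [576.4, 75.0, 230.0]
tcp_rot: [-180.0, -48.0, -1.2]
ft_force: [2.7, 4.2, -0.3]
finger_gap: 0.3
14.7 [576.4  75.  230. ] [  5.5 -38.3 135.9  -8.7  35.  101.7]
(14,) [576.  74. 230.] [-0.0, 0.0006, -0.0002, 0.0003, -0.0001, -0.0005]
(3,) [576.  87. 232.] [0.0013, -0.0115, -0.0014, 0.0003, -0.0001, -0.0005]
(3, {'back': 55}) [536.  87. 269.] [0.0013, -0.0115, -0.0564, 0.0003, -0.0001, -0.0005]
```

```bash
python3 -m crank '[[[0.001,-0.006,-0.001,0,0,0],[0.001,-0.013,-0.001,0,0,0],[0.001,-0.013,-0.02,0,0,0],[0.001,-0.013,-0.045,0,0,0],[0.001,-0.013,-0.06,0,0,0],[0.001,-0.013,-0.06,0,0,0]]]'
python3 - <<'E'
from h import *
from bench import r
show([])
w=r.get_calibration("wrist")
p,d=r.snapshot("wrist");cv2.imwrite("pics/w12.png",p);np.save("c12.npy",w,allow_pickle=True);np.save("d12.npy",d)
for k in("valve_tip","hub"):print(r.landmark_of(k,"wrist"))
print(r.look_for("valve","wrist"))
p,d=r.snapshot("scene");cv2.imwrite("pics/s12.png",cv2.resize(p[130:280,220:420],None,fx=4,fy=4,interpolation=2))
for k in("valve_tip","hub"):print(r.landmark_of(k,"scene"))
E
```

```text
time: 15.45
tool_pos: [532.9, 89.0, 272.5]
tcp_rot: [-180.0, -48.2, -1.3]
ft_force: [0.7, -0.2, 0.2]
finger_gap: 0.1
15.45 [532.9  89.  272.5] [  9.3 -49.9 137.7 -11.1  45.1 105. ]
[{'pixel': [262.6, 155.1], 'conf': 0.75}]
[{'pixel': [269.4, 217.5], 'conf': 0.72}]
[{'extent': [249.8, 135.3, 274.5, 161.7], 'conf': 0.62}, {'extent': [42.1, 10.6, 493.9, 370.5], 'conf': 0.41}]
[{'pixel': [298.2, 177.5], 'conf': 0.53}]
[{'pixel': [296.2, 196.6], 'conf': 0.96}]
```

View pics/w12.png

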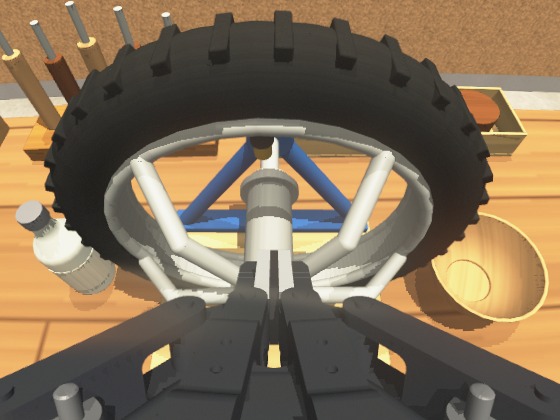

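View pics/s12.png

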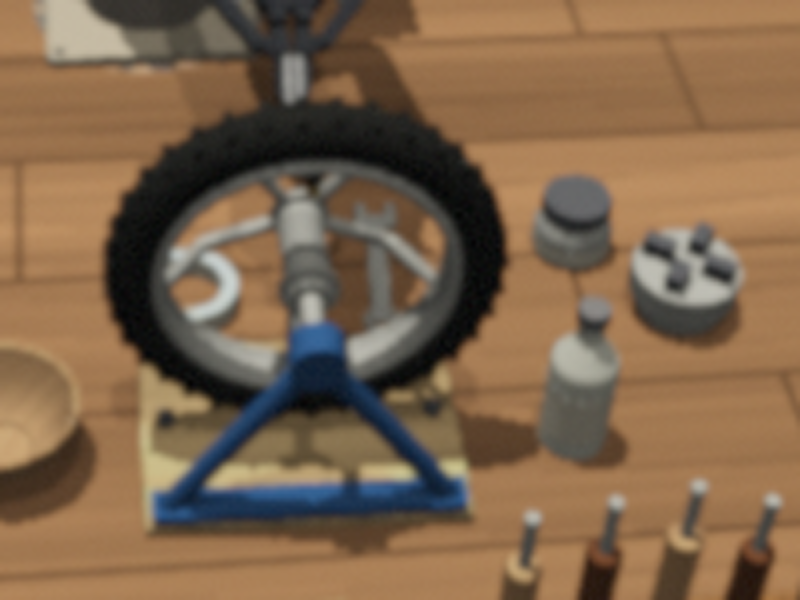

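Run:
```python
import cv2
p=cv2.imread("pics/w12.png");cv2.imwrite("pics/w12a.png",cv2.resize(p[120:290,70:270],None,fx=4,fy=4,interpolation=2)[:600]);cv2.imwrite("pics/w12b.png",cv2.resize(p[120:270,240:440],None,fx=4,fy=4,interpolation=2))
```

```text
(no output)
```

View pics/w12a.png

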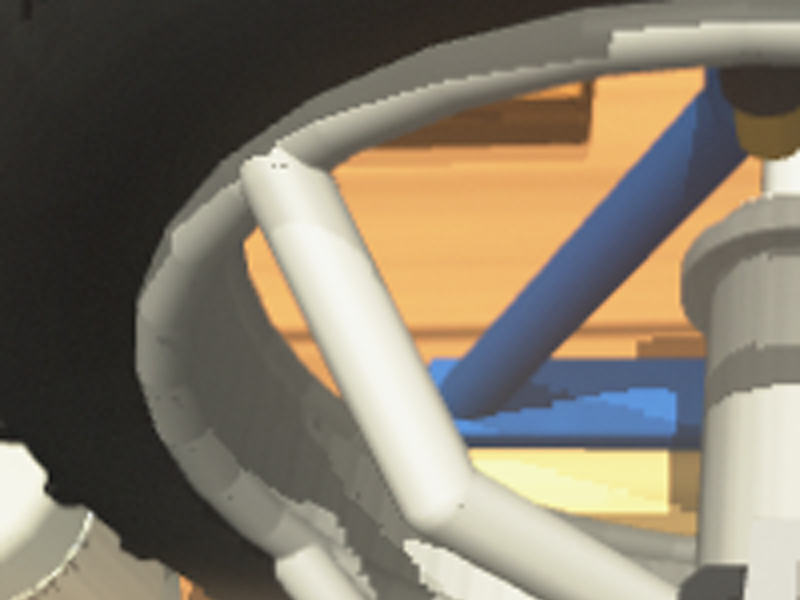

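View pics/w12b.png

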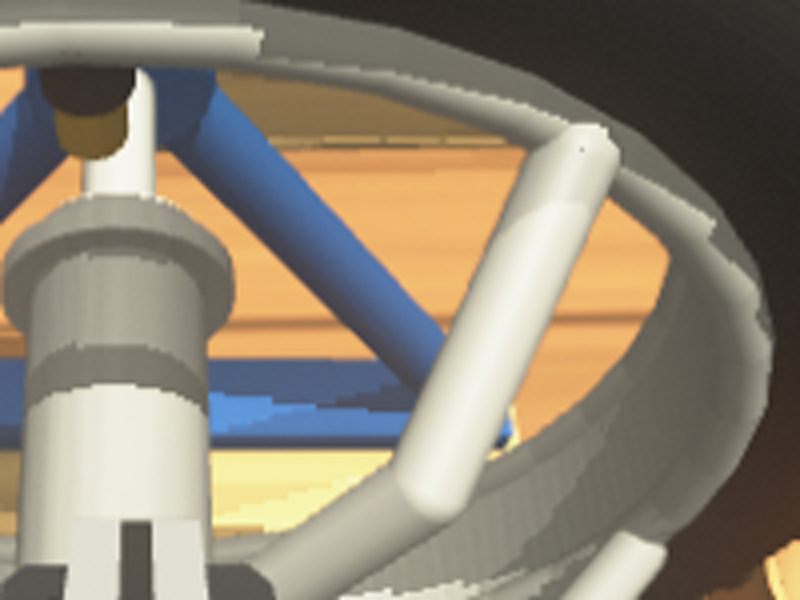

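```bash
cat > fit2.py <<'E'
from h import *
from scipy.optimize import least_squares
def fit(c,obs,th0,yaw0=np.radians(-1.2)):
    def res(p,full=True):
        f=whl(p[:4]);o=[]
        for x,rad,off,px in obs:o+=list(proj(c,f(x,rad,p[4]+np.radians(off)))-px)
        if full:o+=[(p[2]-180)/4*1.5,(p[3]-yaw0)/np.radians(.7)*1.5,(p[0]-618.5)/4*1.5]
        return np.array(o)
    q=least_squares(res,[*HUB,np.radians(th0)],loss="soft_l1");print(q.x[:3].round(1),np.degrees(q.x[3:]).round(2));print(res(q.x).round(1))
    return q.x
if __name__=="__main__":
    c=np.load("c12.npy",allow_pickle=True).item()
    obs=[(-20,112,-36,(140,161)),(-55,78,-36,(179.5,242)),(-20,112,36,(385,157.5)),(-55,78,36,(350,242)),(0,74,0,(263,157)),(72-0-72,0,0,(269.5,214)),(-20,112,-108,(144,258)),(-20,112,108,(404,255))]
    fit(c,obs,-3)
    f=whl(HUB);print(proj(c,f(0,74,0)),ang(c,(263,157)))
E
python3 fit2.py
```

```text
[614.2  90.7 182.3] [-1.56 -1.93]
[ 0.3  0.4  0.   0.2  0.6 -0.8 -2.2 -1.6  0.8 -5.4 -0.3  2.3  0.8  1.6
 -4.2  2.2  0.9 -0.8 -1.6]
[270.71742539 148.78264738] (np.float64(-4.23), np.float64(66.6))
```

All cues (cap tip at (263,157) against the axle at column 269.6, and the spoke ends at 140 and 385) put the valve at about -2 to -3.5 deg, just short. I push about 2.7 deg more: the TCP was at y 75.0 when it last left the spoke, so it now goes to y 72.

```bash
python3 -m crank '[[[0,0,0.02,0,0,0],[0,0,0.04,0,0,0],[0,0,0.06,0,0,0],[0,0,0.06,0,0,0]]]'
python3 - <<'E'
from h import *
from bench import r
show([])
s=r.sense()
for y,z in((77,231),(75,230),(73,229.5),(72,229)):print(y,row(s,(576.4,y,z),tgt(42,-1.2)))
E
```

```text
time: 16.3
tool_pos: [576.7, 87.4, 227.1]
tcp_rot: [179.9, -47.7, -1.2]
ft_force: [-0.5, -0.4, -0.3]
finger_gap: 0.0
16.3 [576.7  87.4 227.1] [  7.8 -37.  135.2 -11.8  35.  105.8]
77 [0.0029, 0.0104, -0.0027, 0.0017, 0.0057, -0.0003]
75 [0.0022, 0.0124, -0.002, 0.0017, 0.0057, -0.0003]
73 [0.0018, 0.0144, -0.0016, 0.0017, 0.0057, -0.0003]
72 [0.0015, 0.0154, -0.0013, 0.0017, 0.0057, -0.0003]
```

```bash
python3 -m crank '[[[0.003,0.006,-0.0025,0.001,0.003,0],[0.003,0.0105,-0.0025,0.0015,0.0055,0],[0.002,0.0125,-0.002,0.0015,0.0055,0],[0.002,0.0145,-0.0015,0.0015,0.0055,0],[0.0015,0.016,-0.0015,0.0015,0.0055,0],[0.0015,0.016,-0.0015,0.0015,0.0055,0],[0.0015,0.016,-0.0015,0.0015,0.0055,0]]]'
```

```text
time: 17.18
tool_pos: [576.4, 71.4, 229.5]
tcp_rot: [-180.0, -48.0, -1.2]
ft_force: [2.2, 2.3, 2.3]
finger_gap: 0.1
```

```bash
python3 -m crank '[[[0.001,-0.006,-0.001,0,0,0],[0.001,-0.014,-0.001,0,0,0],[0.001,-0.014,-0.02,0,0,0],[0.001,-0.014,-0.045,0,0,0],[0.001,-0.014,-0.06,0,0,0],[0.001,-0.014,-0.06,0,0,0]]]'
python3 - <<'E'
from h import *
from bench import r
show([])
w=r.get_calibration("wrist")
p,d=r.snapshot("wrist");np.save("c13.npy",w,allow_pickle=True)
for k in("valve_tip","hub"):print(r.landmark_of(k,"wrist"))
cv2.imwrite("pics/w13a.png",cv2.resize(p[120:270,70:270],None,fx=4,fy=4,interpolation=2));cv2.imwrite("pics/w13b.png",cv2.resize(p[120:270,240:440],None,fx=4,fy=4,interpolation=2))
E
```

```text
time: 17.92
tool_pos: [532.8, 86.6, 271.5]
tcp_rot: [-180.0, -48.1, -1.2]
ft_force: [1.0, 0.5, -0.1]
finger_gap: -0.1
17.925 [532.8  86.6 271.5] [  8.8 -50.1 137.8 -10.5  45.  104.2]
[{'pixel': [264.2, 152.7], 'conf': 0.65}]
[{'pixel': [266.6, 217.4], 'conf': 0.93}]
```

View pics/w13a.png

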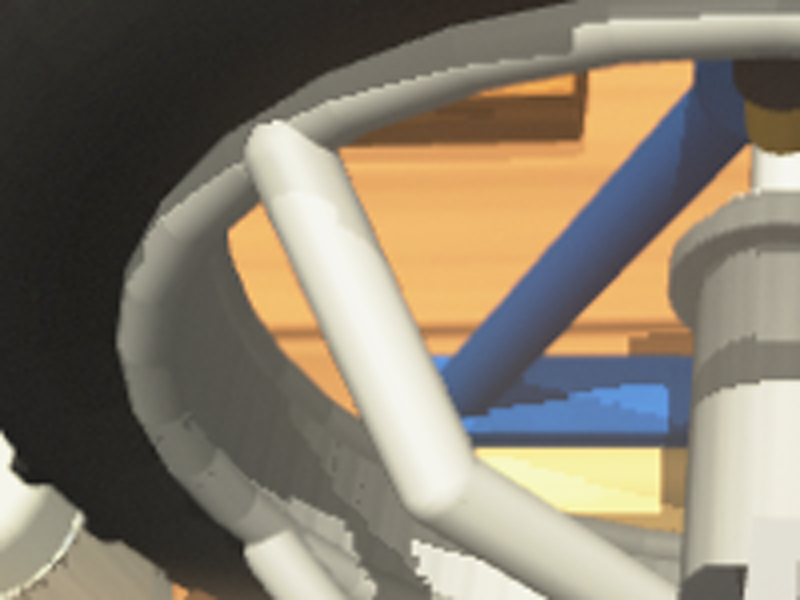

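View pics/w13b.png

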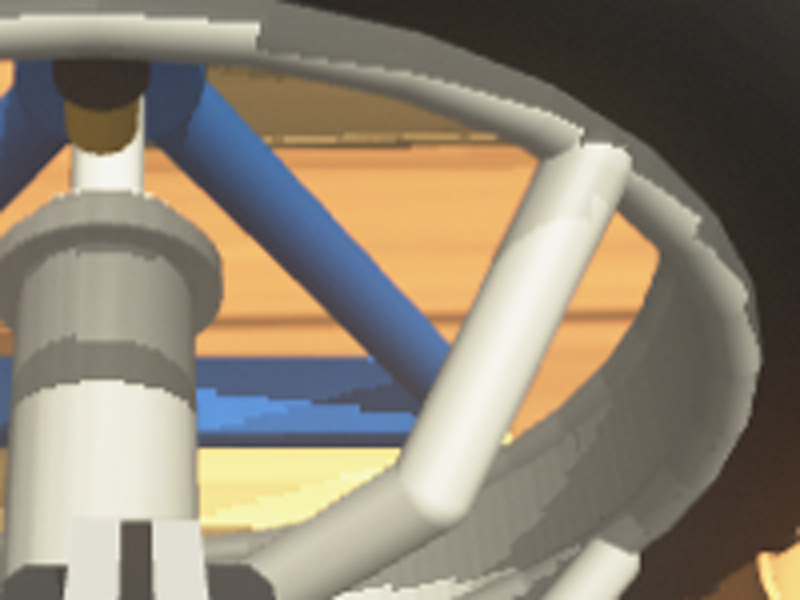

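Run:
```python
from fit2 import *
c=np.load("c13.npy",allow_pickle=True).item()
L=[(-20,112,-36,(140.5,155)),(-55,78,-36,(179,242.5)),(-20,112,36,(387,161)),(-55,78,36,(349.3,242))]
V=[(0,74,0,(265.4,157)),(0,0,0,(266.3,214))]
B=[(-20,112,-108,(137.5,256)),(-20,112,108,(395,257))]
fit(c,L+V+B,0);fit(c,L+V,0);fit(c,L,0);fit(c,V,0)
c=np.load("c12.npy",allow_pickle=True).item()
L=[(-20,112,-36,(140,161)),(-55,78,-36,(179.5,242)),(-20,112,36,(385,157.5)),(-55,78,36,(350,242))]
V=[(0,74,0,(263,157)),(0,0,0,(269.5,214))]
print("old");fit(c,L,0);fit(c,V,0)
```

```text
[613.8  90.7 182. ] [-1.42  0.66]
[ 0.5  2.3  0.2 -2.2  0.8 -1.3 -0.9 -0.2 -0.1 -6.  -0.2  2.1  0.4  1.2
 -1.3  2.4  0.7 -0.5 -1.8]
[613.6  91.1 181.6] [-1.25  0.89]
[ 0.5  3.1  0.3 -1.4  0.6 -0.5 -1.   0.5 -0.2 -5.3 -0.7  2.6  0.6 -0.1
 -1.8]
[613.8  92.6 182.1] [-0.9   2.08]
[ 0.3  1.2 -0.1 -2.4  0.7 -0.1 -1.1  0.2  0.8  0.7 -1.8]
[617.9  90.6 173.8] [-1.2   0.54]
[ 0.  -2.1 -0.   3.  -2.3 -0.  -0.2]
old
[614.1  91.9 182.1] [-1.18 -1.02]
[ 0.3  0.1  0.   0.4  0.7  0.3 -2.1 -1.1  0.8  0.  -1.6]
[618.1  90.5 174.9] [-1.19 -2.63]
[-0.  -2.   0.   3.1 -1.9  0.  -0.2]
```

The estimate is now about +0.5 to +0.9 deg, within the click noise. I take one more view from another place, further back and higher, as a check.

```bash
python3 -m crank '[[[0.01,-0.004,-0.01,0,0,0],[0.03,-0.006,-0.02,0,0,0],[0.05,-0.006,-0.03,0,0,0],[0.05,-0.006,-0.03,0,0,0],[0.05,-0.006,-0.03,0,0,0]]]'
python3 - <<'E'
from h import *
from bench import r
show([])
w=r.get_calibration("wrist")
p,d=r.snapshot("wrist");np.save("c14.npy",w,allow_pickle=True);cv2.imwrite("pics/w14.png",p)
for k in("valve_tip","hub"):print(r.landmark_of(k,"wrist"))
cv2.imwrite("pics/w14z.png",cv2.resize(p[120:300,130:400],None,fx=2.96,fy=2.96,interpolation=2))
E
```

```text
time: 18.7
tool_pos: [543.8, 92.1, 325.3]
tcp_rot: [180.0, -47.8, -1.2]
ft_force: [0.1, -0.5, -0.9]
finger_gap: -0.4
18.7 [543.8  92.1 325.3] [  9.6 -47.2 130.7 -10.5  49.6 104.1]
[{'pixel': [273.5, 214.1], 'conf': 0.66}]
[{'pixel': [273.2, 257.3], 'conf': 0.97}]
```

View pics/w14.png

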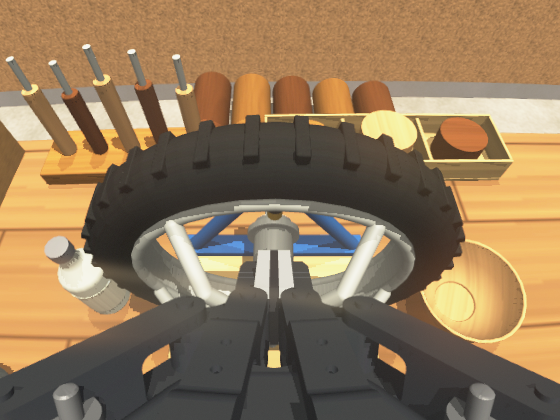

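View pics/w14z.png

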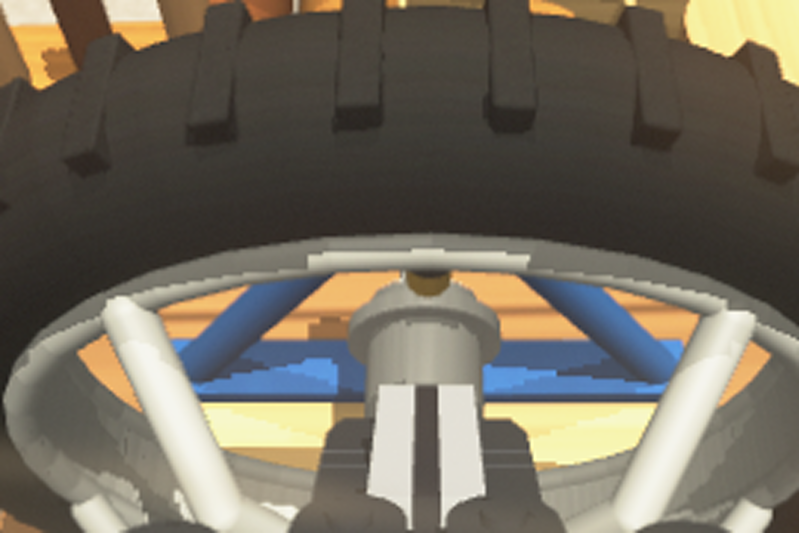

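Run:
```python
from fit2 import *
c=np.load("c14.npy",allow_pickle=True).item()
g=lambda x,y:(130+x/2.96,120+y/2.96)
L=[(-20,112,-36,g(129,312)),(-20,112,36,g(730,322)),(-55,78,-36,g(236,515)),(-55,78,36,g(622,515))]
V=[(0,74,0,g(429,292)),(0,0,0,(273.6,257))]
fit(c,L+V,0);fit(c,L,0);fit(c,V,0)
for th in(-1,0,1,2):
    f=whl((614.5,90.7,181,np.radians(-1.2)));t=np.radians(th);h=np.radians(36)
    print(th,[proj(c,f(*a)).round(1).tolist() for a in((-20,112,t-h),(-20,112,t+h),(-55,78,t-h),(-55,78,t+h),(0,74,t),(0,0,0))])
print([x[3] for x in L+V])
```

```text
[615.1  90.8 178.1] [-1.32  1.04]
[ 0.9  1.1 -0.6 -0.2 -4.  -0.8  3.3  0.2  0.2 -3.8 -0.4  1.2 -0.7 -0.3
 -1.3]
[615.   92.1 178.8] [-1.1   1.91]
[ 0.6  0.4 -0.5 -0.1 -4.4 -1.   3.1  0.2 -0.5  0.2 -1.3]
[615.6  90.5 176.4] [-1.2   0.71]
[ 0.  -3.2 -0.   1.5 -1.3 -0.  -1.1]
-1 [[169.5, 227.0], [373.4, 225.2], [202.3, 293.5], [341.6, 292.7], [271.6, 213.4], [273.4, 257.5]]
0 [[171.4, 226.2], [375.4, 226.1], [203.8, 293.1], [343.1, 293.1], [273.4, 213.4], [273.4, 257.5]]
1 [[173.4, 225.3], [377.3, 227.0], [205.2, 292.7], [344.5, 293.5], [275.2, 213.4], [273.4, 257.5]]
2 [[175.5, 224.4], [379.2, 227.9], [206.8, 292.4], [345.9, 293.9], [277.0, 213.5], [273.4, 257.5]]
[(173.5810810810811, 225.40540540540542), (376.6216216216216, 228.7837837837838), (209.72972972972974, 293.98648648648646), (340.1351351351351, 293.98648648648646), (274.9324324324324, 218.64864864864865), (273.6, 257)]
```

Both views agree on about +0.9 deg (0 to 2), around 1 mm at the valve, so I leave it there. A last check that the rest of the bench is unmoved, then hand in.

Run:
```python
from h import *
from bench import r
p,d=r.snapshot("scene");a=cv2.imread("pics/scene1.png")
df=cv2.absdiff(p,a).max(2);cv2.imwrite("pics/end.png",np.hstack([p,cv2.cvtColor(df,8)])[:, :].copy() if 0 else p)
for n,(x0,y0,x1,y1) in dict(glue=(353,203,378,246),bowl=(195,218,243,252),chuck=(375,186,408,214),wax=(352,174,376,198),blank=(152,176,183,202),stand=(252,225,340,262)).items(): print(n,df[y0:y1,x0:x1].mean().round(1))
print(r.sense()["ft_force"],r.sense()["qd"].round(2))
```

```text
glue 1.4
bowl 1.2
chuck 1.2
wax 1.2
blank 1.5
stand 3.2
[ 0.00252064  0.31825184 -0.57968956] [-0.04 -0.09 -0.41  0.02 -0.07 -0.1 ]
```

View pics/end.png

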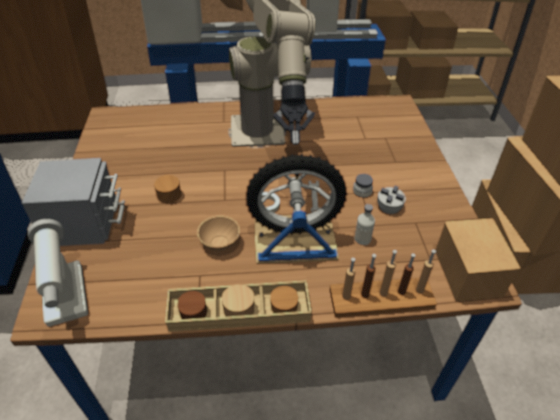

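The picture shows the wheel at (297,195), the gripper well clear at (295,120), and everything else where it was.

```bash
python3 -c "
from bench import r
print(r.hand_in(), r.sense()['time'])"
```

```text
the job is handed in; nothing more can be done
the job is handed in; nothing more can be done
```

The valve now stands at the top of the wheel, within about 1°, and the job is handed in. It took about 19 s of the 54 s allowed.

**What I did:** The valve started near the bottom, at about 185°. I pushed the spokes clockwise with the shut fingertips in three strokes, then gave a small final push of about 3°. The fingers only went in front of the wheel and were pulled clear afterwards. No force reading passed about 8 N.

**Last checks:**
- **Valve angle:** two wrist-camera views put the valve at about +0.7° and +1.0°. Separate cues within those views ranged from +0.5° to +2°. The spokes-only fits gave about 2°, while the valve-against-hub fits gave 0.5° to 0.7°. I did not try to correct this, as it is about 1 mm at the valve.
- **Hub position:** my separate estimates differed by about 5 mm in x and 3 mm in y, which is part of the reason for that spread.
- **Rest of the bench:** comparing the scene picture before and after, the glue, bowl, chuck, wax and blank had not moved. The stand area also looked unchanged. I did not measure the spanner and tape; I only looked at them in the last picture, where they are partly hidden by the wheel.

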